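# Turn the blue glaze-sample leaf over its spine

## Robot

A 6-joint arm with a two-finger parallel gripper is mounted at the origin on the work surface. World frame = base frame: x ahead of the robot, y to its left, z up, the work surface at z = 0. Lengths are in m, angles in rad, forces in N, time in s.
With the tool pointing down it reaches from about 0.35 to 0.85 m from the base axis. Payload 8.1 kg.
Tool frame: the origin (TCP) lies at the very end of the fingers, on their centre line; the grasp point (between the pads) lies robot.grip_point_offset behind it (robot.grip_point_offset is the distance from the TCP to the grasp point, in m); z points along the fingers, y is the line along which they close (so a half turn about z gives the same grasp; the last joint's range is limited). The gripper opens to 93 mm and grips with 3 to 60 N. Pads are 15 mm wide; open, the fingers measure 128 mm over their backs; the gripper's body (75 mm by 188 mm) begins 65 mm behind the grasp point.
Start: joints at [-1.188, 0.13, 1.488, -0, 1.523, -0.085], TCP at [0.271, -0.536, 0.219] pointing down, gripper open.
Joint ranges: [-2.96, 2.96], [-0.89, 2.26], [0.02, 2.5], [-1.34, 4.48], [0, 2.73], [-2.66, 2.66]. Speed limits (rad/s): [2.39, 2.39, 2.79, 3.14, 3.14, 3.14].

## Interface

Orientations are given as a rotation vector (axis times angle).
In Python, from plant import robot, eyes gives the robot as it stands. The module is installed in compiled form; this text tells all that it offers.
- The arm moves only by the tool apply_moves, never from a script. Its argument "steps" is one flat list of numbers, 7 for each row, row after row: the shift along the tool's x, y, z in units of 30 mm (1.0 is 30 mm), then the turn, a rotation vector about the tool's x, y, z in units of 6 degrees (1.0 is 6 degrees), then the opening in per cent of the stroke, from 0 (shut) to 100 (fully open). In form: [dx, dy, dz, ax, ay, az, fingers, dx, dy, dz, ax, ay, az, fingers, ...]. A call has 1 to 12 rows; each row shifts and turns the commanded pose from where the row before left it, along the tool's axes as they then stand; what a row does not reach is not made up. A row lasts 1/12 s, in which the tool goes at most 41.7 mm and 7.16 degrees, less where a joint would pass 70% of its speed; a pose out of reach is approached as far as the arm can. A call is refused whole if a number of a shift passes 1 or a number of a turn 1, either way. A call with a gripper value outside its range is refused whole. The fingers move at their own pace and stop on an object; "grip_force" is the grip in N (left out, the last holds). Time passes only in rows, so rows that do not move let the fingers close. It gives the time, the measured TCP pose, the force, the opening and the grip force at its end, in the units of the state.
- robot.read_state(): the state, without advancing time (a new reading comes with each control period).
- eyes.read_camera(name): name is "scene" or "top" or "wrist"; returns the picture (480x640x3 uint8, red, green, blue); there is no depth.
- eyes.calibration(name): a dict with "K" (3x3 intrinsics, pixels), "R" (3x3) and "t" (3): a world point X has camera coordinates R X + t. Camera axes: x right, y down, z forward; pixel columns grow to the right and rows downward; lengths in m; the calibration is good to about 2 mm. The wrist camera is an equidistant fisheye: a pixel r from the principal point sees the ray r / f radians off the axis. A picture is of the moment at which its call begins: read the wrist's pose just before it. calibration takes no time and is no camera call; for the wrist camera it gives the pose at the moment of the call.
- robot.close_job(): hands the job in; it is judged then, once.
Trained networks look in the newest picture that a camera, given by its name, has taken for a name from the list of things; names that differ only in an ending like _2 or _b are one class to them, and where a whole thing is asked for, a point or a joint stands for the part that bears it (a point fixed in the world has none). Each returns a list of dicts, best first, with "conf" (0 to 1); they miss things now and then, are a little off and sometimes report something else, mostly with a low value. They report only what shows in the picture. A call takes as long as a camera call.
- eyes.search_frame(camera, thing): "rect" ([left, top, width, height] in pixels, round what is visible of it).
- eyes.place_of(camera, thing): "xy" ([column, row] in pixels: a listed point, or the origin of a listed thing).
The state is a dict: "t": time; "q": joint angles; "dq": joint speeds; "joint_torque": joint torques, N m; "tool_pos": TCP position; "orientation": TCP orientation; "force": force on the tool from outside, world axes, zero at the start; "wrist_torque": the same for the moment, N m; "opening": finger opening in m; "gripper_force": force on a finger pad.
Only numpy, scipy, OpenCV 4.12 (cv2) and the standard library are available. Lean on these libraries where they do the work, as an engineer would, in place of code of your own. Each camera call takes 0.05 s, during which the arm holds its last target. There are 200 camera calls.

## Task

Turn over the leaf with the blue glaze tiles: with the fingertips, push it up off the near side, on over its spine, and press it down flat on the far side so that its pale back tiles face up, then move clear. Only push, never pinch the leaf between the fingers, and do not fling it. Leave the rust-brown leaf and everything else on the table where it is.

Things in the scene. Friction and masses are not known exactly. Their poses are not given: they have to be found in the camera images.
- blue_stand: Grey block, 100 x 130 mm on plan, 76 mm tall, fixed to the table; origin at the centre of its underside, z up. x points from the robot's side to the far side (straight ahead, turned by up to 0.4 rad), y along the spine: a 12 mm steel rod over the middle of its top, about which the blue sample leaf, a stiff board, turns.
- blue_leaf (a joint): Angle of the blue leaf about its spine, rad: 0 flat on the robot's side (reaching along the stand's -x), 1.57 upright, 3.14 (its stop) flat on the far side. Starts between 0.15 and 0.5. The hinge is stiff, the leaf stays at whatever angle it is left; moving it takes about 2 to 4 N at the free edge.
- blue_edge (a point): Middle of the blue leaf's free edge, on its mid-plane, 120 mm from the spine. The leaf is 124 mm wide along the spine, 14 mm thick over its tiles. Its outer 70 mm overhangs the block: when it is flat, 78 mm of free air lies between it and the table, so a finger can go in under this edge from the robot's side.
- blue_spine (a point): Middle of the blue leaf's spine, on the hinge axis, 85 mm above the table, straight over the stand's origin (the point turns with the leaf). The leaf's mid-plane passes through this axis.
- blue_front (a point): The twelve blue tiles on the leaf's front, which faces up at the start: a panel 102 x 117 mm, 4 mm thick, 15 to 117 mm from the spine. The point is the centre of the outer face; the axes are the leaf's: -x to the free edge, z out of the front face.
- blue_back (a point): The twelve pale tiles on the leaf's back, which faces down at the start: the same panel on the other face. The point is the centre of its outer face, with the same axes as the front one.
- rust_edge (a point): Middle of the free edge of the leaf of the second stand, which is alike but has rust-brown tiles on the front. That leaf must stay as it is. The two stands may stand either way round, left and right.
- rust_stand: The second stand, of the same shape and size as the blue one; origin at the centre of its underside.
- pot: Unfired clay pinch pot, 94 mm across, 58 mm tall, on a thin card beyond the stands; origin at the centre of its underside. Bystander.
- clay_ball: Lump of clay, 44 mm across, 41 mm tall, on the robot's side of the stands; origin at the centre of its underside. Bystander.
- blue_jar: Glaze jar with a blue cap, 64 mm across, 85 mm tall; origin at the centre of its underside. Bystander.
- rust_jar: Glaze jar with an orange cap, 64 mm across, 85 mm tall; origin at the centre of its underside. Bystander.
- brush: Glaze brush, 180 mm long, lying on the table; origin under its middle. Bystander.
- spatula: Wooden-handled spatula, 200 mm long, lying on the table; origin under its middle. Bystander.

How it is judged:
By the outcome, as a careful person would: the job done as asked, in the order asked, and still so for the second after the job is handed in, with the robot touching nothing.
It also fails if it takes over 42 s, if anything falls off the work surface, if the arm or the gripper's body presses on something with over 40 N, if the wrist force passes 120 N, or if a joint passes its speed limit or range.

## Working session

There is one attempt and no reset: what is moved stays moved. The work goes in short steps, Python scripts to look and compute and a tool call to move; the robot and the scene stay as the last step left them, time stands still between calls to the robot, and variables do not carry over. Pictures are saved under pics/ and viewed, at most 10 in all, crops included, and the job is handed in when it is done.

Besides the shell and the picture viewer there is one more tool, called after ">>>" by a JSON object that holds its "method" and its "body", one argument or row to a line. apply_moves: Moves the arm, as the interface text tells. Its arguments: {"type":"object","properties":{"steps":{"type":"array"},"grip_force":{"type":"number"}},"required":["steps"]}

```bash
mkdir -p pics; python3 - <<'E'
from plant import robot, eyes
import cv2,numpy as np
s=robot.read_state();print({k:np.round(v,3).tolist() for k,v in s.items()}, robot.grip_point_offset)
for c in("scene","top"):
    im=eyes.read_camera(c);cv2.imwrite(f"pics/{c}.png",im[:,:,::-1])
    k=eyes.calibration(c);print(c,{a:np.round(b,4).tolist() for a,b in k.items()})
    for n in["blue_stand","blue_edge","blue_spine","blue_front","blue_back","rust_edge","rust_stand","pot","clay_ball","blue_jar","rust_jar"]:
        print(n,[(np.round(d["xy"],1).tolist(),round(d["conf"],2)) for d in eyes.place_of(c,n)[:2]])
print(robot.read_state()["t"])
E
```

```text
{'t': 0.0, 'q': [-1.188, 0.131, 1.489, -0.0, 1.523, -0.085], 'dq': [-0.001, -0.001, -0.001, -0.001, -0.0, 0.0], 'joint_torque': [-0.004, -55.984, -49.177, 0.076, 0.035, -0.0], 'tool_pos': [0.27, -0.535, 0.218], 'orientation': [-3.054, -0.728, 0.0], 'force': [-0.168, 0.469, 0.36], 'wrist_torque': [0.002, 0.039, 0.024], 'gripper_force': 0.0, 'opening': 0.094} 0.0188
scene {'K': [[553.5135, 0.0, 318.6969], [0.0, 553.5135, 232.3607], [0.0, 0.0, 1.0]], 'R': [[0.0647, 0.9979, -0.0081], [0.8093, -0.0572, -0.5846], [-0.5839, 0.0313, -0.8113]], 't': [-0.0126, -0.427, 1.8291]}
blue_stand [([264.3, 268.3], 0.78)]
blue_edge []
blue_spine [([256.5, 250.6], 0.97)]
blue_front [([255.6, 219.5], 0.6)]
blue_back [([254.7, 225.3], 0.76), ([496.4, 245.7], 0.26)]
rust_edge [([392.4, 201.1], 0.85)]
rust_stand [([407.5, 265.8], 0.83)]
pot [([328.9, 315.1], 0.69)]
clay_ball [([330.2, 198.6], 0.53)]
blue_jar [([154.4, 264.8], 0.89)]
rust_jar [([496.5, 244.1], 0.88)]
top {'K': [[502.6063, 0.0, 319.3656], [0.0, 502.6063, 229.6772], [0.0, 0.0, 1.0]], 'R': [[0.0045, -1.0, 0.006], [-0.9899, -0.0053, -0.1416], [0.1416, -0.0053, -0.9899]], 't': [-0.0026, 0.5811, 1.1763]}
blue_stand [([392.0, 216.0], 0.71)]
blue_edge [([406.0, 255.1], 0.73), ([496.0, 315.4], 0.47)]
blue_spine [([395.9, 209.8], 0.57), ([403.3, 236.4], 0.27)]
blue_front [([403.5, 234.9], 0.76), ([157.7, 309.6], 0.65)]
blue_back [([402.7, 235.2], 0.62)]
rust_edge [([242.0, 239.5], 0.57)]
rust_stand [([240.6, 206.2], 0.91)]
pot [([324.7, 153.7], 0.62)]
clay_ball [([314.3, 300.5], 0.55), ([240.7, 207.1], 0.26)]
blue_jar [([501.3, 228.0], 0.62), ([241.7, 205.4], 0.43)]
rust_jar [([136.1, 224.3], 0.57)]
1.2
```

View pics/scene.png

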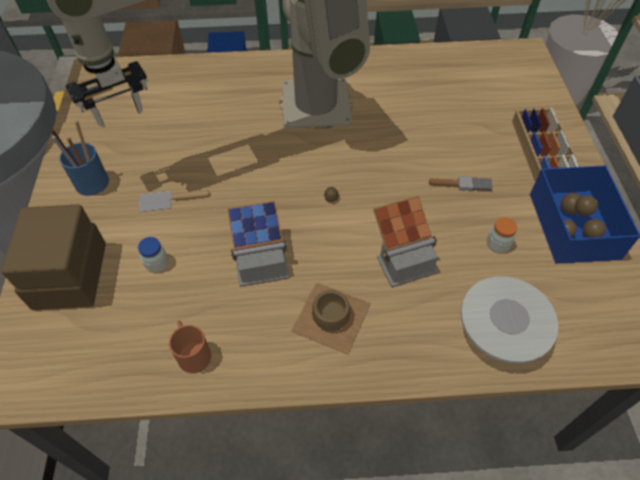

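View pics/top.png

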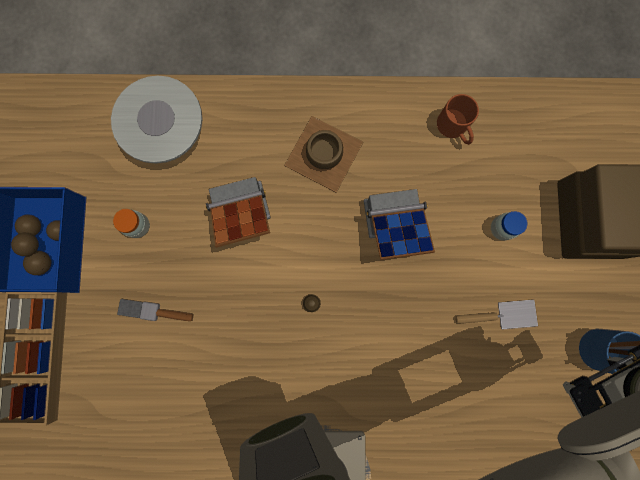

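```bash
cat > h.py <<'E'
from plant import robot, eyes
import cv2,numpy as np
from scipy.optimize import least_squares
def proj(c,P):
    k=eyes.calibration(c);p=(k["R"]@np.asarray(P).T).T+k["t"];p=p@k["K"].T;return p[:,:2]/p[:,2:]
def leaf(v,u,w,n):  # u from spine to edge, w along y, n out of front
    x,y,yaw,th=v;X=np.array([np.cos(yaw),np.sin(yaw),0]);Y=np.array([-np.sin(yaw),np.cos(yaw),0]);Z=np.array([0,0,1.])
    e=-np.cos(th)*X+np.sin(th)*Z; f=np.sin(th)*X+np.cos(th)*Z
    return np.array([x,y,.085])+u*e+w*Y+n*f
E
python3 - <<'E'
from h import *
C={}
for c,r in(("scene",(215,190,300,256)),("top",(362,195,442,265))):
    im=cv2.imread(f"pics/{c}.png");h=cv2.cvtColor(im,cv2.COLOR_BGR2HSV)
    m=cv2.inRange(h,(104,80,30),(130,255,255));M=np.zeros_like(m);M[r[1]:r[3],r[0]:r[2]]=m[r[1]:r[3],r[0]:r[2]]
    M=cv2.morphologyEx(M,cv2.MORPH_OPEN,np.ones((3,3)))
    M=cv2.morphologyEx(M,cv2.MORPH_CLOSE,np.ones((5,5)))
    n,l,s,_=cv2.connectedComponentsWithStats(M);M=(l==1+np.argmax(s[1:,4])).astype(np.uint8)
    ct=cv2.findContours(M,0,1)[0][0];q=cv2.approxPolyN(ct,4,ensure_convex=True)[0];C[c]=q.astype(float);print(c,s[1:].tolist(),q.tolist())
obj=[(15,-58.5),(15,58.5),(117,58.5),(117,-58.5)]
def res(v):
    r=[]
    P=[leaf(v,a/1e3,b/1e3,.007) for a,b in obj]
    for c in C:
        p=proj(c,P);d=np.linalg.norm(p[:,None]-C[c][None],axis=2);j=d.argmin(1);r.append((p-C[c][j]).ravel())
    r.append((proj("scene",[leaf(v,0,0,0)])[0]-[256.5,250.6])*.5)
    return np.concatenate(r)
best=min((least_squares(res,[.6,-.17,y,t],loss="soft_l1") for y in(-.3,0,.3) for t in(.2,.4)),key=lambda s:s.cost)
print(best.x,best.cost,np.round(best.fun,1))
v=best.x
for c,n in(("scene","stand"),("top","stand")): print(proj(c,[[v[0],v[1],0]]))
print("edge",leaf(v,.12,0,0),proj("top",[leaf(v,.12,0,0)]))
for c,n,p in(("top","clay",(314.3,300.5)),("top","pot",(324.7,153.7)),("top","rustst",(240.6,206.2)),("top","bjar",(501,228))):
    k=eyes.calibration(c);d=k["R"].T@np.linalg.inv(k["K"])@[*p,1];o=-k["R"].T@k["t"];print(n,o-d*o[2]/d[2])
E
```

```text
scene [[230, 203, 49, 43, 1632]] [[280, 238], [234, 246], [229, 210], [273, 202]]
top [[374, 211, 59, 46, 2037]] [[433, 250], [381, 257], [373, 217], [423, 210]]
[ 0.62657686 -0.18004937  0.14301187  0.24646924] 2.324627078509751 [-0.4  0.2 -0.1  0.  -0.1 -0.1 -1.3 -0.5 -0.4 -0.5  0.  -0.7 -0.   0.4
 -0.8  0.3  0.7 -1. ]
[[261.10518711 266.67848826]]
[[390.93960109 214.51203479]]
edge [ 0.5113913  -0.19663551  0.11427777] [[406.49316196 256.08555461]]
clay [0.41123127 0.01172857 0.        ]
pot [ 0.78369401 -0.01271276  0.        ]
rustst [0.64574173 0.19885952 0.        ]
bjar [ 0.59371629 -0.45629082  0.        ]
```

```bash
cat >> h.py <<'E'
from scipy.spatial.transform import Rotation as Ro, Slerp
V=[0.6266,-0.180,0.143,0.246]
yw=V[2];X=np.array([np.cos(yw),np.sin(yw),0]);Y=np.array([-np.sin(yw),np.cos(yw),0]);Z=np.array([0,0,1.])
S0=np.array([V[0],V[1],.085])
def ori(phi,sy): # phi below horizontal
    d=np.cos(phi)*X-np.sin(phi)*Z; y=sy*Y; return Ro.from_matrix(np.c_[np.cross(y,d),y,d])
def pt(a,z,w=0): return S0+a*X+w*Y+(z-.085)*Z   # a along X from spine, z world height
def rows(way,start=None,fing=0,dt=0.024):
    """way: list of (pos,Rot,n)"""
    s=robot.read_state();p=np.array(s["tool_pos"]);R=Ro.from_rotvec(s["orientation"])
    if start: p,R=start
    out=[]
    for q,Q,n in way:
        p0,R0=p,R;sl=Slerp([0,1],Ro.concatenate([R0,Q]))
        for i in range(1,n+1):
            t=p0+(q-p0)*i/n;T=sl(i/n)
            a=np.round(R.inv().apply(t-p)/.03,2);b=np.round((R.inv()*T).as_rotvec()/np.radians(6),2)
            out.append([*(a+0),*(b+0),fing]);p=p+R.apply(a*.03);R=R*Ro.from_rotvec(b*np.radians(6))
    for i in range(0,len(out),12):
        print([float(x) for r in out[i:i+12] for x in r])
    print("max",np.abs(np.array(out)[:,:6]).max(0), "end",p)
    return p,R
def where():
    s=robot.read_state();p=np.array(s["tool_pos"])-S0;R=Ro.from_rotvec(s["orientation"]).as_matrix();d=R[:,2]
    print("t",s["t"],"a,w,z",np.round([p@X,p@Y,p[2]+.085],4),"phi",np.degrees(np.arcsin(-d[2])),"hd",np.degrees(np.arctan2(d[1],d[0])),"y.Y",R[:,1]@Y,"F",np.round(s["force"],1),"q",np.round(s["q"],2),"op",s["opening"])
E
python3 - <<'E'
from h import *
where()
R0=Ro.from_rotvec(robot.read_state()["orientation"])
for sy in(1,-1): print(sy,(R0.inv()*ori(np.radians(45),sy)).magnitude()*57.3)
sy=1 if (R0.inv()*ori(.8,1)).magnitude()<(R0.inv()*ori(.8,-1)).magnitude() else -1
rows([(pt(-.20,.16),ori(np.radians(45),sy),24)])
E
```

```text
t 1.2 a,w,z [-0.4031 -0.3012  0.2186] phi 89.99741830072314 hd 78.75475305885504 y.Y -0.9477292705913959 F [ 0.4 -0.2  0.7] q [-1.19  0.13  1.49  0.    1.52 -0.09] op 0.09266177357030111
1 162.83337733948977
-1 48.51229418064097
[0.4, -0.31, 0.08, -0.05, 0.31, 0.12, 0.0, 0.39, -0.31, 0.09, -0.05, 0.31, 0.12, 0.0, 0.39, -0.32, 0.11, -0.05, 0.31, 0.13, 0.0, 0.38, -0.32, 0.11, -0.05, 0.31, 0.12, 0.0, 0.37, -0.33, 0.13, -0.05, 0.31, 0.12, 0.0, 0.36, -0.33, 0.13, -0.05, 0.31, 0.12, 0.0, 0.36, -0.34, 0.15, -0.06, 0.31, 0.13, 0.0, 0.34, -0.34, 0.15, -0.05, 0.31, 0.12, 0.0, 0.34, -0.35, 0.17, -0.05, 0.31, 0.12, 0.0, 0.32, -0.36, 0.17, -0.05, 0.31, 0.12, 0.0, 0.32, -0.36, 0.18, -0.05, 0.31, 0.13, 0.0, 0.3, -0.36, 0.19, -0.05, 0.31, 0.12, 0.0]
[0.29, -0.37, 0.19, -0.05, 0.31, 0.12, 0.0, 0.29, -0.38, 0.21, -0.05, 0.31, 0.12, 0.0, 0.27, -0.38, 0.21, -0.05, 0.31, 0.13, 0.0, 0.25, -0.38, 0.22, -0.05, 0.3, 0.12, 0.0, 0.25, -0.39, 0.22, -0.05, 0.31, 0.12, 0.0, 0.23, -0.39, 0.23, -0.05, 0.31, 0.12, 0.0, 0.23, -0.4, 0.24, -0.06, 0.31, 0.13, 0.0, 0.2, -0.4, 0.23, -0.05, 0.31, 0.12, 0.0, 0.2, -0.4, 0.25, -0.05, 0.31, 0.12, 0.0, 0.18, -0.41, 0.25, -0.05, 0.31, 0.12, 0.0, 0.17, -0.41, 0.25, -0.05, 0.31, 0.13, 0.0, 0.16, -0.42, 0.25, -0.05, 0.31, 0.12, 0.0]
max [0.4  0.42 0.25 0.06 0.31 0.13] end [ 0.42865263 -0.20837397  0.16008332]
```

>>> {"method": "apply_moves", "body": {
  "steps": [0.4, -0.3, 0.1, -0.05, 0.3, 0.12, 0, 0.4, -0.3, 0.1, -0.05, 0.3, 0.12, 0, 0.4, -0.3, 0.1, -0.05, 0.3, 0.12, 0, 0.4, -0.3, 0.1, -0.05, 0.3, 0.12, 0, 0.4, -0.3, 0.1, -0.05, 0.3, 0.12, 0, 0.35, -0.35, 0.15, -0.05, 0.3, 0.12, 0, 0.35, -0.35, 0.15, -0.05, 0.3, 0.12, 0, 0.35, -0.35, 0.15, -0.05, 0.3, 0.12, 0, 0.35, -0.35, 0.15, -0.05, 0.3, 0.12, 0, 0.3, -0.35, 0.2, -0.05, 0.3, 0.12, 0, 0.3, -0.35, 0.2, -0.05, 0.3, 0.12, 0, 0.3, -0.35, 0.2, -0.05, 0.3, 0.12, 0]
}}

```text
t: 2.2
tool_pos: [0.3516, -0.3732, 0.1872]
orientation: [-3.021, -0.479, -0.592]
force: [-0.1, -0.4, 0.4]
opening: 0.0175
gripper_force: 0.0
```

```bash
python3 - <<'E'
from h import *
where()
rows([(pt(-.20,.14),ori(np.radians(45),-1),12)])
E
```

```text
t 2.2 a,w,z [-0.2997 -0.152   0.1872] phi 68.04071185858439 hd 12.90133019213234 y.Y -0.9858666937543195 F [-0.1 -0.4  0.4] q [-1.2  -0.23  1.94  0.39  1.38 -0.  ] op 0.017450064150549362
[0.27, -0.38, 0.24, -0.05, 0.32, 0.12, 0.0, 0.26, -0.38, 0.24, -0.05, 0.32, 0.13, 0.0, 0.25, -0.38, 0.25, -0.05, 0.31, 0.12, 0.0, 0.24, -0.39, 0.26, -0.05, 0.32, 0.13, 0.0, 0.22, -0.39, 0.26, -0.05, 0.32, 0.12, 0.0, 0.2, -0.4, 0.27, -0.05, 0.32, 0.13, 0.0, 0.19, -0.4, 0.27, -0.05, 0.32, 0.12, 0.0, 0.18, -0.41, 0.28, -0.06, 0.32, 0.13, 0.0, 0.16, -0.41, 0.28, -0.05, 0.31, 0.12, 0.0, 0.15, -0.41, 0.28, -0.05, 0.32, 0.13, 0.0, 0.14, -0.42, 0.29, -0.05, 0.32, 0.12, 0.0, 0.11, -0.41, 0.28, -0.05, 0.32, 0.13, 0.0]
max [0.27 0.42 0.29 0.06 0.32 0.13] end [ 0.42848824 -0.20866302  0.14002725]
```

>>> {"method": "apply_moves", "body": {
  "steps": [0.25, -0.4, 0.25, -0.05, 0.32, 0.12, 0, 0.25, -0.4, 0.25, -0.05, 0.32, 0.12, 0, 0.25, -0.4, 0.25, -0.05, 0.32, 0.12, 0, 0.25, -0.4, 0.25, -0.05, 0.32, 0.12, 0, 0.2, -0.4, 0.25, -0.05, 0.32, 0.12, 0, 0.2, -0.4, 0.25, -0.05, 0.32, 0.12, 0, 0.2, -0.4, 0.25, -0.05, 0.32, 0.12, 0, 0.2, -0.4, 0.3, -0.05, 0.32, 0.12, 0, 0.15, -0.4, 0.3, -0.05, 0.32, 0.12, 0, 0.15, -0.4, 0.3, -0.05, 0.32, 0.12, 0, 0.15, -0.4, 0.3, -0.05, 0.32, 0.12, 0, 0.1, -0.4, 0.3, -0.05, 0.32, 0.12, 0]
}}

```text
t: 3.2
tool_pos: [0.4282, -0.2082, 0.1387]
orientation: [-2.844, -0.213, -1.183]
force: [0.5, -0.6, 0.4]
opening: 0.0003
gripper_force: 0.0
```

```bash
python3 - <<'E'
from h import *
where()
r=np.radians
print("A");p=rows([(pt(-.155,.075),ori(r(42),-1),6),(pt(-.098,.072),ori(r(40),-1),6)])
E
```

```text
t 3.2 a,w,z [-0.2004  0.0004  0.1387] phi 44.84865518484367 hd 8.339707374582634 y.Y -0.999979886943114 F [ 0.5 -0.6  0.4] q [-1.16 -0.66  2.5   0.83  1.2  -0.01] op 0.00032858745395684063
A
[-0.07, 0.0, 0.43, 0.0, 0.08, 0.01, 0.0, -0.08, 0.01, 0.43, -0.01, 0.08, 0.01, 0.0, -0.08, 0.0, 0.42, 0.0, 0.08, 0.01, 0.0, -0.08, 0.0, 0.43, 0.0, 0.08, 0.01, 0.0, -0.09, 0.0, 0.43, -0.01, 0.08, 0.01, 0.0, -0.09, 0.0, 0.42, 0.0, 0.07, 0.01, 0.0, 0.2, 0.0, 0.25, 0.0, 0.06, 0.0, 0.0, 0.2, 0.0, 0.24, 0.0, 0.05, 0.0, 0.0, 0.19, 0.0, 0.25, 0.0, 0.06, 0.0, 0.0, 0.2, 0.0, 0.25, 0.0, 0.06, 0.0, 0.0, 0.19, 0.0, 0.25, 0.0, 0.05, 0.0, 0.0, 0.2, 0.0, 0.26, 0.0, 0.06, 0.0, 0.0]
max [0.2  0.01 0.43 0.01 0.08 0.01] end [ 0.52975565 -0.19382757  0.07202775]
```

```bash
python3 - <<'E'
from h import *
r=np.radians
rows([(pt(-.17,.138),ori(r(45),-1),3),(pt(-.107,.075),ori(r(45),-1),9)])
E
```

```text
[0.23, 0.01, 0.24, -0.01, -0.01, 0.02, 0.0, 0.24, 0.0, 0.25, 0.0, -0.01, 0.02, 0.0, 0.23, 0.01, 0.24, -0.01, -0.01, 0.02, 0.0, 0.0, 0.0, 0.33, 0.0, 0.0, 0.0, 0.0, 0.0, 0.0, 0.33, 0.0, 0.0, 0.0, 0.0, 0.0, 0.0, 0.33, 0.0, 0.0, 0.0, 0.0, 0.0, 0.0, 0.33, 0.0, 0.0, 0.0, 0.0, 0.0, 0.0, 0.33, 0.0, 0.0, 0.0, 0.0, 0.0, 0.0, 0.33, 0.0, 0.0, 0.0, 0.0, 0.0, 0.0, 0.33, 0.0, 0.0, 0.0, 0.0, 0.0, 0.0, 0.33, 0.0, 0.0, 0.0, 0.0, 0.0, 0.0, 0.33, 0.0, 0.0, 0.0, 0.0]
max [0.24 0.01 0.33 0.01 0.01 0.02] end [ 0.52058309 -0.19538452  0.07504055]
```

>>> {"method": "apply_moves", "body": {
  "steps": [0.23, 0, 0.24, 0, 0, 0.02, 0, 0.23, 0, 0.24, 0, 0, 0.02, 0, 0.23, 0, 0.24, 0, 0, 0.02, 0, 0, 0, 0.33, 0, 0, 0, 0, 0, 0, 0.33, 0, 0, 0, 0, 0, 0, 0.33, 0, 0, 0, 0, 0, 0, 0.33, 0, 0, 0, 0, 0, 0, 0.33, 0, 0, 0, 0, 0, 0, 0.33, 0, 0, 0, 0, 0, 0, 0.33, 0, 0, 0, 0, 0, 0, 0.33, 0, 0, 0, 0, 0, 0, 0.33, 0, 0, 0, 0]
}}

```text
t: 4.2
tool_pos: [0.5202, -0.1949, 0.0748]
orientation: [-2.843, -0.206, -1.179]
force: [0.8, 0.2, -0.4]
opening: 0.0005
gripper_force: 0.0
```

```bash
python3 - <<'E'
from h import *
where()
k=eyes.read_camera("scene");cv2.imwrite("pics/s2.png",cv2.resize(k[120:320,150:420,::-1],None,fx=2.9,fy=2.9))
E
```

```text
t 4.2 a,w,z [-0.1075  0.0004  0.0748] phi 44.94585964504321 hd 8.387186882644333 y.Y -0.9999970325857486 F [ 0.8  0.2 -0.4] q [-0.89 -0.29  2.38  0.95  0.84 -0.05] op 0.0005190452977855965
```

View pics/s2.png

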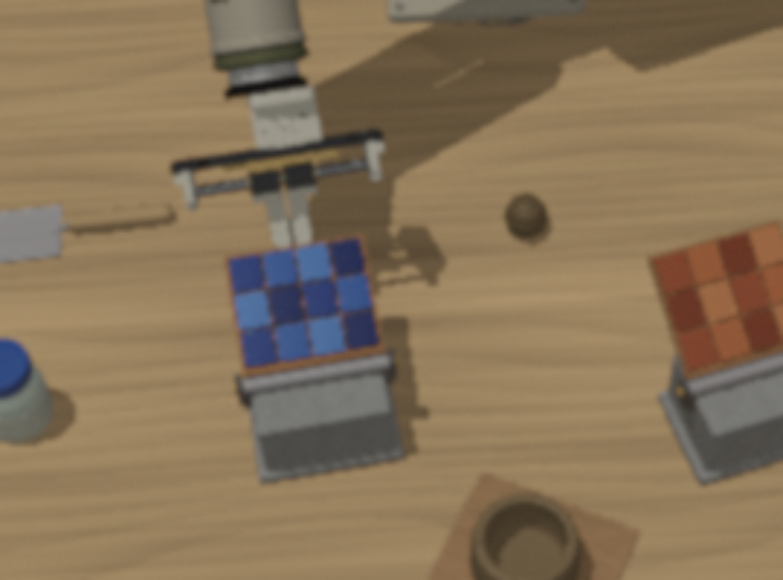

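```bash
cat >> h.py <<'E'
def tip(th,phi,u=.10,s0=.03,press=0):
    e=np.array([-np.cos(th),np.sin(th)]);f=np.array([np.sin(th),np.cos(th)])
    d=np.array([np.cos(phi),-np.sin(phi)]);m=np.array([np.sin(phi),np.cos(phi)])
    if th<phi:
        s=np.interp(th,[.246,phi],[s0,.12-u]);q=.12*e-.007*f-.0075*m+s*d
    else: q=u*e-(.007+.0075*abs(m@f)-press)*f
    return pt(q[0],q[1]+.085)
def plan(ths,phis):
    return rows([(tip(t,p),ori(p,-1),1) for t,p in zip(ths,phis)])
E
python3 - <<'E'
from h import *
plan(np.linspace(.25,.9,12),np.full(12,np.radians(45)))
E
```

```text
[0.31, 0.03, -0.06, -0.03, 0.0, 0.0, 0.0, 0.2, 0.0, -0.17, 0.0, 0.0, 0.0, 0.0, 0.2, 0.0, -0.15, 0.0, 0.0, 0.0, 0.0, 0.22, 0.0, -0.13, 0.0, 0.0, 0.0, 0.0, 0.22, 0.0, -0.13, 0.0, 0.0, 0.0, 0.0, 0.22, 0.0, -0.11, 0.0, 0.0, 0.0, 0.0, 0.23, 0.0, -0.1, 0.0, 0.0, 0.0, 0.0, 0.23, 0.0, -0.09, 0.0, 0.0, 0.0, 0.0, 0.23, 0.0, -0.07, 0.0, 0.0, 0.0, 0.0, 0.24, 0.0, -0.06, 0.0, 0.0, 0.0, 0.0, 0.2, 0.0, -0.02, 0.0, 0.0, 0.0, 0.0, 0.2, 0.0, -0.01, 0.0, 0.0, 0.0, 0.0]
max [0.31 0.03 0.17 0.03 0.   0.  ] end [ 0.5539719  -0.1904934   0.15425609]
```

>>> {"method": "apply_moves", "body": {
  "steps": [0.3, 0, -0.06, 0, 0, 0, 0, 0.2, 0, -0.17, 0, 0, 0, 0, 0.2, 0, -0.15, 0, 0, 0, 0, 0.22, 0, -0.13, 0, 0, 0, 0, 0.22, 0, -0.13, 0, 0, 0, 0, 0.22, 0, -0.11, 0, 0, 0, 0, 0.23, 0, -0.1, 0, 0, 0, 0, 0.23, 0, -0.09, 0, 0, 0, 0, 0.23, 0, -0.07, 0, 0, 0, 0, 0.24, 0, -0.06, 0, 0, 0, 0, 0.2, 0, -0.02, 0, 0, 0, 0, 0.2, 0, 0, 0, 0, 0, 0]
}}

```text
t: 5.25
tool_pos: [0.5537, -0.1901, 0.1557]
orientation: [-2.843, -0.206, -1.179]
force: [-0.4, -1.0, -3.5]
opening: 0.0007
gripper_force: 1.4
```

```bash
python3 - <<'E'
from h import *
where()
r=np.radians
ths=np.linspace(.9,1.8,19)[1:];plan(ths,np.interp(ths,[1.2,1.8],[r(45),r(52)]))
k=eyes.read_camera("scene");cv2.imwrite("pics/s3.png",cv2.resize(k[120:320,150:420,::-1],None,fx=2.9,fy=2.9))
E
```

```text
t 5.25 a,w,z [-0.0736  0.0004  0.1557] phi 44.94893385644662 hd 8.408645904678727 y.Y -0.9999964376861724 F [-0.4 -1.  -3.5] q [-0.81 -0.38  2.28  0.82  0.91  0.2 ] op 0.0006702227016094987
[0.14, 0.01, 0.03, -0.03, -0.01, 0.0, 0.0, 0.17, 0.0, 0.01, 0.0, 0.0, 0.0, 0.0, 0.17, 0.0, 0.02, 0.0, 0.0, 0.0, 0.0, 0.17, 0.0, 0.03, 0.0, 0.0, 0.0, 0.0, 0.17, 0.0, 0.03, 0.0, 0.0, 0.0, 0.0, 0.17, 0.0, 0.04, 0.0, 0.0, 0.0, 0.0, 0.16, 0.0, 0.06, 0.0, -0.1, 0.0, 0.0, 0.16, 0.0, 0.05, 0.0, -0.09, 0.0, 0.0, 0.16, 0.0, 0.07, 0.0, -0.1, 0.0, 0.0, 0.16, 0.0, 0.07, 0.0, -0.1, 0.0, 0.0, 0.16, 0.0, 0.08, 0.0, -0.09, 0.0, 0.0, 0.15, 0.0, 0.09, 0.0, -0.1, 0.0, 0.0]
[0.15, 0.0, 0.09, 0.0, -0.1, 0.0, 0.0, 0.14, 0.0, 0.1, 0.0, -0.1, 0.0, 0.0, 0.14, 0.0, 0.1, 0.0, -0.09, 0.0, 0.0, 0.14, 0.0, 0.11, 0.0, -0.1, 0.0, 0.0, 0.13, 0.0, 0.12, 0.0, -0.1, 0.0, 0.0, 0.12, 0.0, 0.12, 0.0, -0.1, 0.0, 0.0]
max [0.17 0.01 0.12 0.03 0.1  0.  ] end [ 0.6377162  -0.17830848  0.18492351]
```

View pics/s3.png

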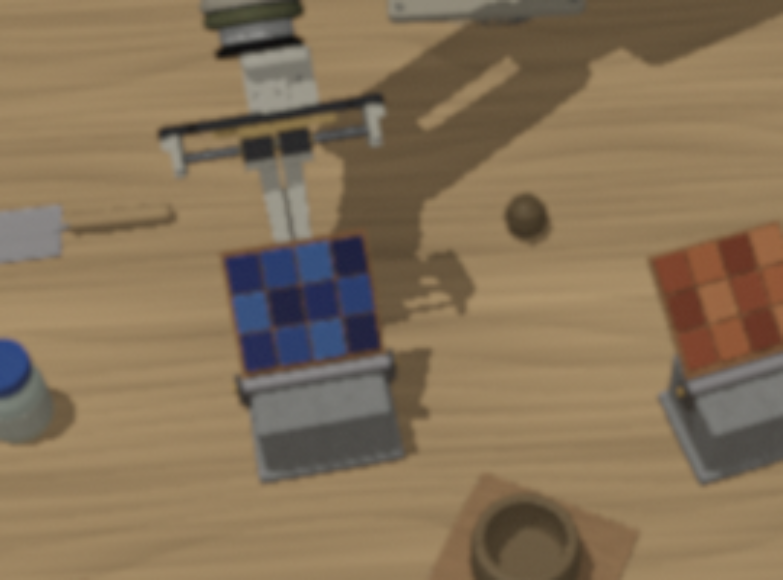

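>>> {"method": "apply_moves", "body": {
  "steps": [0.15, 0, 0.02, 0, 0, 0, 0, 0.17, 0, 0.02, 0, 0, 0, 0, 0.17, 0, 0.02, 0, 0, 0, 0, 0.17, 0, 0.03, 0, 0, 0, 0, 0.17, 0, 0.03, 0, 0, 0, 0, 0.17, 0, 0.04, 0, 0, 0, 0, 0.16, 0, 0.06, 0, -0.1, 0, 0, 0.16, 0, 0.06, 0, -0.1, 0, 0, 0.16, 0, 0.07, 0, -0.1, 0, 0, 0.16, 0, 0.07, 0, -0.1, 0, 0, 0.16, 0, 0.08, 0, -0.1, 0, 0, 0.15, 0, 0.09, 0, -0.1, 0, 0]
}}

```text
t: 6.3
tool_pos: [0.6074, -0.1822, 0.1837]
orientation: [-2.882, -0.208, -1.09]
force: [-1.6, -0.9, -1.7]
opening: 0.0004
gripper_force: 1.1
```

>>> {"method": "apply_moves", "body": {
  "steps": [0.15, 0, 0.09, 0, -0.1, 0, 0, 0.14, 0, 0.1, 0, -0.1, 0, 0, 0.14, 0, 0.1, 0, -0.1, 0, 0, 0.14, 0, 0.11, 0, -0.1, 0, 0, 0.13, 0, 0.12, 0, -0.1, 0, 0, 0.12, 0, 0.12, 0, -0.1, 0, 0]
}}

```text
t: 6.8
tool_pos: [0.6383, -0.1778, 0.1845]
orientation: [-2.919, -0.211, -1.0]
force: [-2.4, -0.0, -1.0]
opening: 0.0007
gripper_force: 0.9
```

```bash
python3 - <<'E'
from h import *
where()
r=np.radians
ths=np.linspace(1.8,3.1,25)[1:];plan(ths,np.interp(ths,[1.8,3.1],[r(52),r(78)]))
k=eyes.read_camera("scene");cv2.imwrite("pics/s4.png",cv2.resize(k[120:320,150:420,::-1],None,fx=2.9,fy=2.9))
E
```

```text
t 6.8 a,w,z [0.0119 0.0005 0.1845] phi 52.19088544167345 hd 8.437695742779312 y.Y -0.9999964819370709 F [-2.4 -0.  -1. ] q [-0.59 -0.17  1.99  0.56  0.88  0.57] op 0.0007292244767181271
[0.13, 0.02, 0.11, -0.02, -0.15, 0.0, 0.0, 0.12, 0.0, 0.14, 0.0, -0.18, 0.0, 0.0, 0.12, 0.0, 0.15, 0.0, -0.18, 0.0, 0.0, 0.12, 0.0, 0.15, 0.0, -0.18, 0.0, 0.0, 0.1, 0.0, 0.15, 0.0, -0.18, 0.0, 0.0, 0.11, 0.0, 0.16, 0.0, -0.18, 0.0, 0.0, 0.09, 0.0, 0.16, 0.0, -0.18, 0.0, 0.0, 0.1, 0.0, 0.17, 0.0, -0.18, 0.01, 0.0, 0.08, 0.0, 0.17, 0.0, -0.18, 0.0, 0.0, 0.08, 0.0, 0.17, 0.0, -0.18, 0.0, 0.0, 0.07, 0.0, 0.18, 0.0, -0.18, 0.0, 0.0, 0.06, 0.0, 0.18, 0.0, -0.18, 0.0, 0.0]
[0.06, 0.0, 0.18, 0.0, -0.19, 0.0, 0.0, 0.05, 0.0, 0.18, 0.0, -0.18, 0.0, 0.0, 0.05, 0.0, 0.18, 0.0, -0.18, 0.0, 0.0, 0.04, 0.0, 0.19, -0.01, -0.18, 0.0, 0.0, 0.03, 0.0, 0.19, 0.0, -0.18, 0.0, 0.0, 0.02, 0.0, 0.19, 0.0, -0.18, 0.0, 0.0, 0.02, 0.0, 0.19, 0.0, -0.18, 0.0, 0.0, 0.01, 0.0, 0.17, 0.0, -0.18, 0.0, 0.0, 0.0, 0.0, 0.17, 0.0, -0.18, 0.0, 0.0, 0.0, 0.0, 0.18, 0.0, -0.18, 0.0, 0.0, -0.01, 0.0, 0.17, 0.0, -0.18, 0.0, 0.0, -0.01, 0.0, 0.17, 0.0, -0.18, 0.0, 0.0]
max [0.13 0.02 0.19 0.02 0.19 0.01] end [ 0.72521901 -0.16588243  0.09743664]
```

View pics/s4.png

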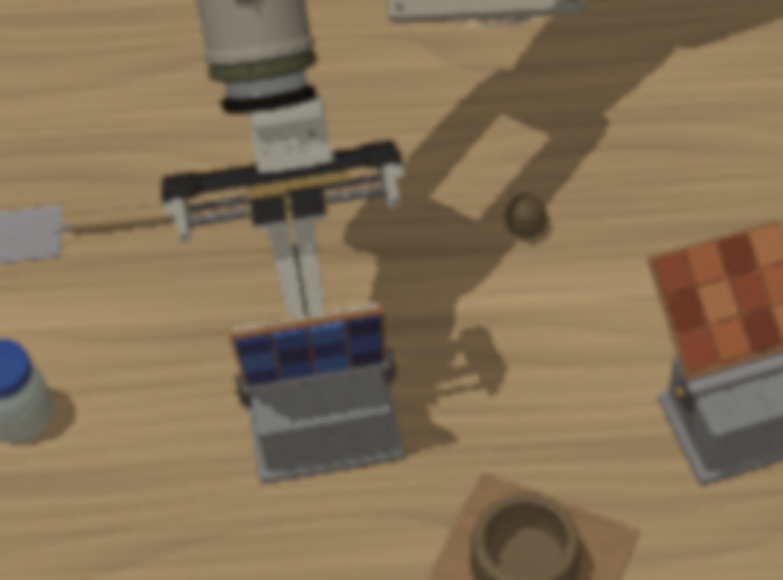

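The leaf is just past upright. Its free edge is at about (308,320), with the fingertips on the pale back.

>>> {"method": "apply_moves", "body": {
  "steps": [0.13, 0, 0.12, 0, -0.17, 0, 0, 0.12, 0, 0.14, 0, -0.18, 0, 0, 0.12, 0, 0.15, 0, -0.18, 0, 0, 0.12, 0, 0.15, 0, -0.18, 0, 0, 0.1, 0, 0.15, 0, -0.18, 0, 0, 0.1, 0, 0.16, 0, -0.18, 0, 0, 0.1, 0, 0.16, 0, -0.18, 0, 0, 0.1, 0, 0.17, 0, -0.18, 0, 0, 0.08, 0, 0.17, 0, -0.18, 0, 0, 0.08, 0, 0.17, 0, -0.18, 0, 0, 0.07, 0, 0.18, 0, -0.18, 0, 0, 0.06, 0, 0.18, 0, -0.18, 0, 0]
}}

```text
t: 7.85
tool_pos: [0.6972, -0.1693, 0.1553]
orientation: [-3.028, -0.219, -0.669]
force: [-2.9, 0.1, 0.4]
opening: 0.0007
gripper_force: 0.7
```

>>> {"method": "apply_moves", "body": {
  "steps": [0.06, 0, 0.18, 0, -0.18, 0, 0, 0.05, 0, 0.18, 0, -0.18, 0, 0, 0.05, 0, 0.18, 0, -0.18, 0, 0, 0.04, 0, 0.19, 0, -0.18, 0, 0, 0.03, 0, 0.19, 0, -0.18, 0, 0, 0.02, 0, 0.19, 0, -0.18, 0, 0, 0.02, 0, 0.19, 0, -0.18, 0, 0, 0.01, 0, 0.17, 0, -0.18, 0, 0, 0, 0, 0.17, 0, -0.18, 0, 0, 0, 0, 0.18, 0, -0.18, 0, 0]
}}

```text
t: 8.68
tool_pos: [0.7231, -0.1654, 0.1068]
orientation: [-3.091, -0.224, -0.381]
force: [-0.0, -0.6, 1.2]
opening: 0.0006
gripper_force: 0.7
```

```bash
python3 - <<'E'
from h import *
where()
r=np.radians
rows([(pt(.10,.089),ori(r(79),-1),6)])
k=eyes.read_camera("scene");cv2.imwrite("pics/s5.png",cv2.resize(k[120:320,150:420,::-1],None,fx=2.9,fy=2.9))
E
```

```text
t 8.6833 a,w,z [0.0976 0.0007 0.1068] phi 75.92702597875957 hd 8.676237290205872 y.Y -0.9999967818366328 F [-0.  -0.6  1.2] q [-0.35  0.37  1.44  0.13  1.12  1.03] op 0.0005714420215693441
[-0.01, 0.0, 0.1, 0.0, -0.09, 0.0, 0.0, -0.01, 0.01, 0.1, -0.01, -0.08, 0.0, 0.0, -0.01, 0.0, 0.1, 0.0, -0.09, 0.01, 0.0, -0.01, 0.01, 0.1, 0.0, -0.08, 0.0, 0.0, -0.01, 0.0, 0.1, -0.01, -0.09, 0.0, 0.0, 0.0, 0.0, 0.1, 0.0, -0.08, 0.0, 0.0]
max [0.01 0.01 0.1  0.01 0.09 0.01] end [ 0.72571526 -0.1655864   0.08895107]
```

View pics/s5.png

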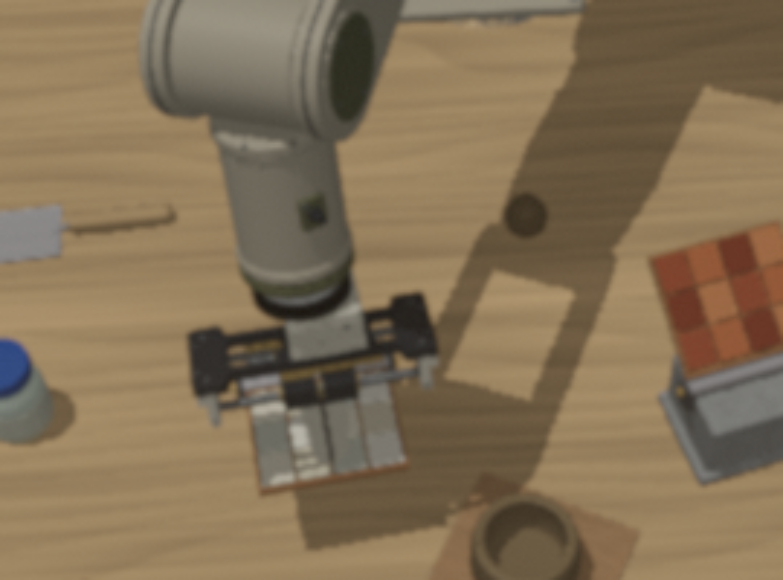

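>>> {"method": "apply_moves", "body": {
  "steps": [0, 0, 0.1, 0, 0, 0, 0, 0, 0, 0.1, 0, 0, 0, 0, 0, 0, 0.1, 0, 0, 0, 0, 0, 0, 0.1, 0, 0, 0, 0, 0, 0, 0, 0, 0, 0, 0]
}}

```text
t: 9.15
tool_pos: [0.7253, -0.1648, 0.0946]
orientation: [-3.09, -0.224, -0.382]
force: [-1.1, -0.1, -1.0]
opening: 0.0006
gripper_force: 0.0
```

>>> {"method": "apply_moves", "body": {
  "steps": [0, 0, 0.05, 0, 0, 0, 0, 0, 0, 0.05, 0, 0, 0, 0, 0, 0, 0, 0, 0, 0, 0]
}}

```text
t: 9.4
tool_pos: [0.7264, -0.165, 0.094]
orientation: [-3.09, -0.224, -0.384]
force: [-3.7, 0.9, 7.0]
opening: 0.0002
gripper_force: 3.4
```

>>> {"method": "apply_moves", "body": {
  "steps": [0, 0, 0.1, 0, 0, 0, 0, 0, 0, 0.1, 0, 0, 0, 0, 0, 0, 0, 0, 0, 0, 0, 0, 0, 0, 0, 0, 0, 0]
}}

```text
t: 9.73
tool_pos: [0.7301, -0.1659, 0.0934]
orientation: [-3.092, -0.225, -0.393]
force: [-15.0, 1.1, 29.2]
opening: 0.0004
gripper_force: 14.2
```

>>> {"method": "apply_moves", "body": {
  "steps": [0, 0, -0.1, 0, 0, 0, 0, 0, 0, -0.2, 0, 0, 0, 0, 0, 0, -0.4, 0, 0, 0, 0, 0, 0, -0.6, 0, 0, 0, 0, 0, 0, -0.8, 0, 0, 0, 0, 0, 0, -0.8, 0, 0, 0, 0, 0, 0, -0.8, 0, 0, 0, 0, 0, 0, -0.8, 0, 0, 0, 0, -0.4, 0, -0.8, 0, 0, 0, 0, -0.8, 0, -0.5, 0, 0, 0, 0, -0.8, 0, 0, 0, 0, 0, 0, -0.8, 0, 0, 0, 0, 0, 0]
}}

```text
t: 10.73
tool_pos: [0.6047, -0.183, 0.2369]
orientation: [-3.091, -0.225, -0.387]
force: [0.4, -0.1, -0.4]
opening: 0.0003
gripper_force: 0.0
```

>>> {"method": "apply_moves", "body": {
  "steps": [-0.8, 0, 0, 0, 0, 0, 0, -0.8, 0, 0, 0, 0, 0, 0, -0.8, 0, 0, 0, 0, 0, 0, -0.8, 0, 0, 0, 0, 0, 0, -0.5, 0, 0, 0, 0, 0, 0, 0, 0, 0, 0, 0, 0, 0, 0, 0, 0, 0, 0, 0, 0]
}}

```text
t: 11.32
tool_pos: [0.4984, -0.1984, 0.2081]
orientation: [-3.09, -0.222, -0.384]
force: [0.1, 0.1, -0.2]
opening: 0.0004
gripper_force: 0.0
```

```bash
python3 - <<'E'
from h import *
where()
for c in("scene","top"):
    k=eyes.read_camera(c)
    o=k[120:320,150:420] if c=="scene" else k[120:330,200:480]
    cv2.imwrite(f"pics/f_{c}.png",cv2.resize(o[:,:,::-1],None,fx=2.8,fy=2.8))
    for n in("blue_edge","blue_back","rust_edge","clay_ball","pot","blue_jar"): print(c,n,[(np.round(d["xy"],1).tolist(),round(d["conf"],2)) for d in eyes.place_of(c,n)[:1]])
    for th in(3.0,3.07,3.14):
        v=[*V[:3],th];print(th,proj(c,[leaf(v,.12,-.062,0),leaf(v,.12,0,0),leaf(v,.12,.062,0)]).round(1).tolist())
E
```

```text
t 11.3167 a,w,z [-1.295e-01  1.000e-04  2.081e-01] phi 75.81900575097109 hd 8.633494461828395 y.Y -0.9999981991246025 F [ 0.1  0.1 -0.2] q [-0.59 -0.25  1.89  0.17  1.32  0.81] op 0.0004453344402099907
scene blue_edge [([268.7, 287.7], 0.87)]
scene blue_back [([263.5, 271.6], 0.7)]
scene rust_edge [([392.3, 201.9], 0.68)]
scene clay_ball [([333.0, 197.5], 0.68)]
scene pot [([331.6, 316.0], 0.93)]
scene blue_jar [([155.0, 263.4], 0.66)]
3.0 [[238.4, 290.1], [264.5, 285.3], [290.4, 280.5]]
3.07 [[238.9, 292.2], [264.9, 287.4], [290.6, 282.6]]
3.14 [[239.3, 294.1], [265.2, 289.3], [290.8, 284.5]]
top blue_edge [([388.9, 158.7], 0.71)]
top blue_back [([391.5, 182.2], 0.67)]
top rust_edge [([242.6, 238.2], 0.86)]
top clay_ball [([312.5, 304.6], 0.59)]
top pot [([326.8, 154.9], 0.71)]
top blue_jar [([500.9, 229.9], 0.64)]
3.0 [[415.3, 154.3], [389.3, 157.7], [363.3, 161.2]]
3.07 [[414.5, 154.9], [388.7, 158.4], [362.9, 161.8]]
3.14 [[413.8, 155.8], [388.2, 159.2], [362.5, 162.7]]
```

View pics/f_scene.png

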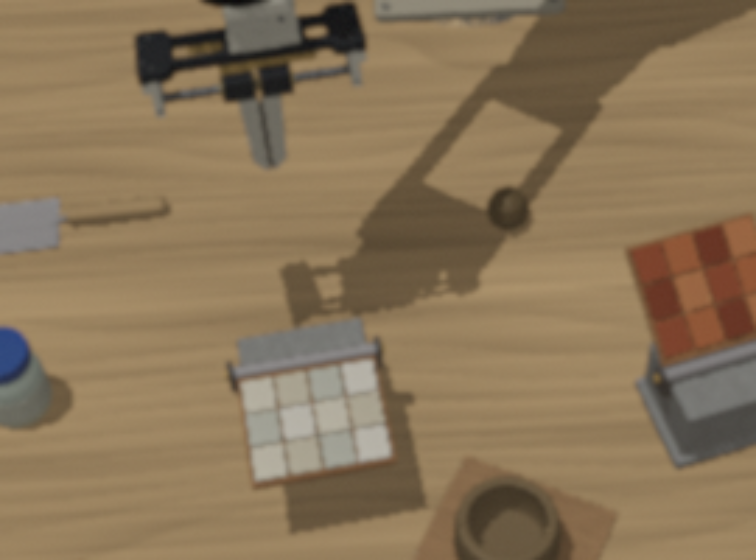

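View pics/f_top.png

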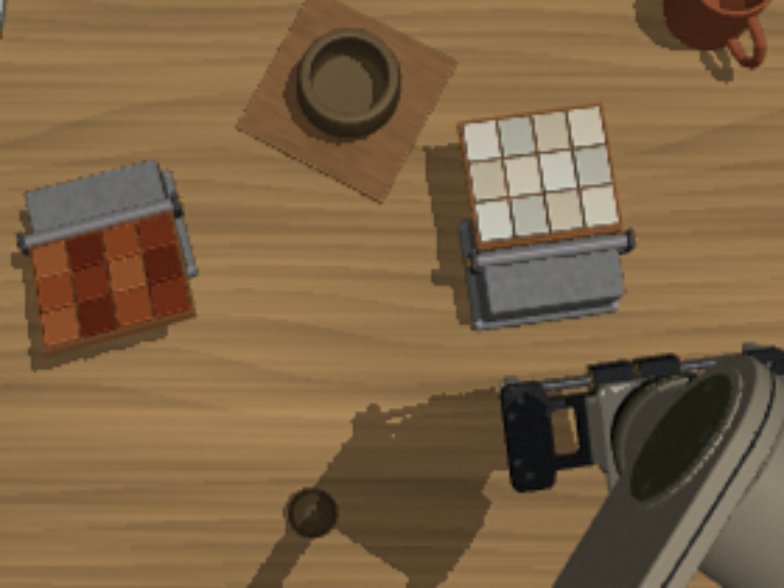

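Both pictures show the pale tiles facing up. In the scene crop the free-edge corners lie at about (255,485) and (393,460), which fits the flat position. The rust leaf and the bystanders have not moved, and the arm is clear.

```bash
python3 -c "
from plant import robot
print(robot.close_job())"
```

```text
the job is handed in; nothing more can be done
None
```

The blue leaf is turned over and pressed flat on the far side with its pale tiles up; nothing else looks moved in the pictures, the arm is clear, and the job was handed in at about 12 s (its verdict was not shown).

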